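Vent the leak tester and crack its stuck lid

ROBOT

A 6-joint arm with a two-finger parallel gripper is mounted at the origin on a cart in front of the work surface, level with it; the furniture and walls round the work are solid. World frame = base frame: x ahead of the robot, y to its left, z up, the work surface at z = 0. Lengths are in m, angles in degrees, forces in N, time in s.
With the tool pointing down it reaches from about 0.35 to 0.95 m from the base axis. Payload 17.4 kg.
Tool frame: the origin (TCP) lies midway between the tips of the shut fingers; the grasp point (between the pads) lies 19 mm behind it (r.pinch_z is the distance from the TCP to the grasp point, in m); z points along the fingers, y is the line along which they close (so a half turn about z gives the same grasp; the last joint's range is limited). The gripper opens to 93 mm and grips with 3 to 60 N. Pads are 15 mm wide; open, the fingers measure 128 mm over their backs; the gripper's body (75 mm by 188 mm) begins 65 mm behind the grasp point.
Start: joints at [68.136, 6.646, 82.598, -0, 90.757, -2.166], TCP at [0.228, 0.636, 0.187] pointing down, gripper open.
Joint ranges: [-162.19, 162.19], [-47.58, 125.68], [4.15, 143.07], [-65.23, 245.23], [0.69, 171.88], [-170.13, 170.13]. Speed limits (degrees/s): [108.29, 108.29, 127.2, 180, 180, 180].

INTERFACE

Orientations are given as a 3x3 rotation matrix whose columns are the frame's x, y, z axes.
In Python, from bench import r gives the robot as it stands. The module is installed in compiled form; this text tells all that it offers.
- The arm moves only by the tool servo_tool, never from a script. Its argument "steps" is one flat list of numbers, 7 for each row, row after row: the finger opening in cm, from 0 to 9.3, then the shift along the world's x, y, z in cm, then the turn, a rotation vector about the world's x, y, z in rad. A call has 1 to 20 rows; each row shifts and turns the commanded pose from where the row before left it; what a row does not reach is not made up. A row lasts 1/8 s, in which the tool goes at most 62.5 mm and 10.7 degrees, less where a joint would pass 70% of its speed; a pose out of reach is approached as far as the arm can. A call with a gripper value outside its range is refused whole. The fingers move at their own pace and stop on an object; "newtons" is the grip in N (left out, the last holds). Time passes only in rows, so rows that do not move let the fingers close. It gives the time, the measured TCP pose, the force, the opening and the grip force at its end, in the units of the state.
- r.sense(): the state, without advancing time (a new reading comes with each control period).
- r.snapshot(name): name is "side" or "top" or "wrist"; returns a dict with "image" (480x640x3 uint8, red, green, blue), "intrinsics" (3x3 intrinsics, pixels), "k1" (the pictures are not rectified: a ray, as slopes to the right and down, at radius r is drawn at 1 + k1 r^2 times it, then the intrinsics apply), "eye" and "attitude" of the camera in the world; the wrist camera has in their place "T_tool_cam" (4x4, takes a point from camera to tool coordinates, whose origin is the TCP and whose axes are the flange's). Camera axes: x right, y down, z forward; pixel columns grow to the right and rows downward; lengths in m; the calibration is good to about 2 mm. A picture is of the moment at which its call begins: read the wrist's pose just before it. There is no depth.
- r.job_done(): hands the job in; it is judged then, once.
The state is a dict: "time_s": time; "qpos": joint angles; "qd": joint speeds; "joint_torque": joint torques, N m; "ee_pos": TCP position; "orientation": TCP orientation; "wrist_force": force on the tool from outside, world axes, zero at the start; "wrist_torque": the same for the moment, N m; "opening": finger opening in m; "finger_force": force on a finger pad.
Only numpy, scipy, OpenCV 4.12 (cv2) and the standard library are available. Lean on these libraries where they do the work, as an engineer would, in place of code of your own. Each camera call takes 0.05 s, during which the arm holds its last target. There are 200 camera calls.

TASK

The leak test of the bottle lying in the twin-chamber tester is over. On the lid of the chamber that holds the bottle, turn the vent tap's lever fully open, in line with the tap's body; then take that lid by its pull bar, break it free from its sticky gasket without letting it fly up, and finish still holding it just ajar, about a finger's width (15 mm) at the front edge, so that the chamber can air. The other chamber, with the plain white filler block in it, stays sealed with its tap as it is, and the label squeegee, cap and timer on its left are not disturbed.

Things in the scene. Friction and masses are not known exactly. Their poses are not given: they have to be found in the camera images.
- tester: twin-chamber leak tester fixed on the table: aluminium tub 249 mm long (x), 236 wide (y), 100 high. Origin at the centre of its underside; own -x points to its front (pull bars, round gauge), +x to the lid hinges, +y to its left chamber (centre line at y = +62 mm; right chamber: y = -62 mm). Each lid is 256 x 112 mm, 12 thick, clear in the middle; its top is 115 mm above the table when shut
- bottle_center (a point): centre of the capped bottle (74 mm diameter, 213 mm long) lying along the tester's x in one of the two chambers, seen through the clear lid. Which chamber changes from start to start: the bottle's y in the tester's frame is positive in the left chamber, negative in the right one
- filler_center (a point): centre of the white filler block (70 x 204 x 51 mm, rounded, two dark round finger holes) lying in the other chamber
- lid_left (a joint): left lid's angle (rad): 0 shut, grows as its front edge rises (0.06 = 15 mm at the front edge). Sticky gasket: pulling up at the pull bar, the force climbs to a peak of about 15 to 20 N within the first 2 mm of rise, then drops fast and is gone at 5 mm. From there on only the lid's own weight is felt (about 2 to 5 N at the bar), which shuts the lid again if it is let go
- lid_right (a joint): the same for the right lid
- lid_left_handle (a point): centre of the left lid's black pull bar, 14 x 14 mm in section, 80 mm long, parallel to the tester's y (the point's own y), across the front of the lid on two posts 66 mm apart; 40 mm above the lid's top, 155 mm above the table
- lid_right_handle (a point): the same for the right lid
- lid_left_hinge (a point): middle of the left lid's hinge line at the back of the tester, 104 mm above the table; the hinge line is parallel to the tester's y axis; the pull bar's centre is 237 mm in front of it and 51 mm above it
- lid_right_hinge (a point): the same for the right lid
- tap_left (a joint): left vent tap's lever angle (rad): 0 shut, lever pointing to the tester's -y, across the tap's brass body; 1.57 fully open at its stop, lever pointing to the tester's +x, in line with the body, toward the hinge. Opens counter-clockwise seen from above. Stiff (about 2 N at the lever); stays where it is left
- tap_right (a joint): the same for the right lid's tap
- tap_left_axis (a point): point on the upright axis of the left tap's lever, at the lever's mid-height (159 mm above the table, 44 mm above the lid's top), on the lid's centre line, 119 mm behind the pull bar
- tap_right_axis (a point): the same for the right tap
- tap_left_lever (a point): where to take or push the left tap's lever: 34 mm from its axis. The lever is a black bar 10 mm wide, 10 mm high, reaching 52 mm from the axis. The brass tap body under it lies along the tester's x, from 24 mm in front of the axis to 44 mm behind it, 25 mm thick, its top 9 mm below the lever's middle
- tap_right_lever (a point): the same for the right tap
- squeegee: bystander: flat dark blue plastic label squeegee, 70 x 100 mm, 10 mm thick, lying on the table to the left of the tester; origin under its middle
- loose_cap: bystander: black screw cap, 33 mm diameter, 26 mm high, on the table to the left of the tester; origin under its middle
- timer: bystander: round wind-up timer with a red knob, 63 mm diameter, 42 mm high, on the table to the left of the tester; origin under its middle

How it is judged (in metres and radians):
On the way, in this order (a step that is already met when the one before it is completed fails the run):
1. the vent tap on the lid over the bottle is turned open while that lid is still shut (((y of bottle_center in the frame of tester above 0 m and value of joint tap_left above 1.3 rad and value of joint lid_left below 0.02 rad) or (y of bottle_center in the frame of tester below 0 m and value of joint tap_right above 1.3 rad and value of joint lid_right below 0.02 rad))), for 0.2 s.
2. the lid over the bottle is broken free from its gasket, in the fingers' hold (((y of bottle_center in the frame of tester above 0 m and value of joint lid_left above 0.032 rad and contact force between the fingers and tester above 0.5 N and distance between the grasp point and lid_left_handle below 0.045 m) or (y of bottle_center in the frame of tester below 0 m and value of joint lid_right above 0.032 rad and contact force between the fingers and tester above 0.5 N and distance between the grasp point and lid_right_handle below 0.045 m))), for 0.2 s.
At the end, for the whole second after the job is handed in: The lid over the bottle stands still, held by the gripper at its pull bar (grasp point within 45 mm of the bar's centre), with its front edge 8 to 28 mm open (0.032 to 0.11 rad), its vent tap within 0.27 rad of fully open; the other lid is shut and the other tap still closed (((y of bottle_center in the frame of tester above 0 m and value of joint tap_left above 1.3 rad and value of joint lid_left between 0.032 and 0.11 rad and velocity of joint lid_left between -0.05 and 0.05 rad/s and value of joint lid_right below 0.015 rad and value of joint tap_right below 0.45 rad and distance between the grasp point and lid_left_handle below 0.045 m) or (y of bottle_center in the frame of tester below 0 m and value of joint tap_right above 1.3 rad and value of joint lid_right between 0.032 and 0.11 rad and velocity of joint lid_right between -0.05 and 0.05 rad/s and value of joint lid_left below 0.015 rad and value of joint tap_left below 0.45 rad and distance between the grasp point and lid_right_handle below 0.045 m)) and contact force between the fingers and tester above 0.5 N); the arm keeps its last pose, push and grip.
It fails at once if the lid over the bottle is lifted while its vent tap is not open ((y of bottle_center in the frame of tester above 0 m and value of joint lid_left above 0.025 rad and value of joint tap_left below 1.25 rad) or (y of bottle_center in the frame of tester below 0 m and value of joint lid_right above 0.025 rad and value of joint tap_right below 1.25 rad)).
It fails at once if the lid flies up: its front edge rises more than about 45 mm (value of joint any of lid_left, lid_right above 0.175 rad).
It fails at once if the other chamber is unsealed or its tap is turned ((y of bottle_center in the frame of tester above 0 m and (value of joint lid_right above 0.02 rad or value of joint tap_right above 0.5 rad)) or (y of bottle_center in the frame of tester below 0 m and (value of joint lid_left above 0.02 rad or value of joint tap_left above 0.5 rad))).
It fails at once if the squeegee, the cap or the timer is shifted by more than 20 mm (distance of any of squeegee, loose_cap, timer from where it was at the start of the episode above 0.02 m).
It also fails if it takes over 38 s, if anything falls off the work surface, if the arm or the gripper's body presses on something with over 40 N, if the wrist force passes 120 N, or if a joint passes its speed limit or range.

## Working session

There is one attempt and no reset: what is moved stays moved. The work goes in short steps, Python scripts to look and compute and a tool call to move; the robot and the scene stay as the last step left them, time stands still between calls to the robot, and variables do not carry over. Pictures are saved under pics/ and viewed, at most 10 in all, crops included, and the job is handed in when it is done.

Besides the shell and the picture viewer there is one more tool, called after ">>>" as a command line: name --argument value ..., lists and objects as JSON in quotes. servo_tool: Moves the arm, as the interface text tells. Its arguments: {"type":"object","properties":{"steps":{"type":"array"},"newtons":{"type":"number"}},"required":["steps"]}

```bash
mkdir -p pics; cat > h.py <<'E'
import numpy as np, cv2
from bench import r
def snap(n,f):
    s=r.sense(); d=r.snapshot(n); cv2.imwrite('pics/'+f,cv2.cvtColor(d['image'],cv2.COLOR_RGB2BGR))
    if n=='wrist':
        T=np.eye(4);T[:3,:3]=s['orientation'];T[:3,3]=s['ee_pos'];T=T@np.array(d['T_tool_cam']);R,e=T[:3,:3],T[:3,3]
    else: R,e=np.array(d['attitude']),np.array(d['eye'])
    np.savez('pics/'+f+'.npz',R=R,e=e,K=d['intrinsics'],k=d['k1'])
def ray(f,u,v):
    c=np.load('pics/'+f+'.npz');K=c['K'];p=np.array([(u-K[0,2])/K[0,0],(v-K[1,2])/K[1,1]]);q=p.copy()
    for _ in range(20): q=p/(1+c['k']*(q@q))
    d=c['R']@np.array([*q,1]);return c['e'],d
def atz(f,u,v,z):
    e,d=ray(f,u,v);return e+d*(z-e[2])/d[2]
def proj(f,P):
    c=np.load('pics/'+f+'.npz');p=c['R'].T@(np.array(P)-c['e']);q=p[:2]/p[2];q=q*(1+c['k']*(q@q));return c['K'][:2,:2]@q+c['K'][:2,2]
E
python3 - <<'E'
from h import *
snap('top','t1.png');snap('side','s1.png')
s=r.sense();print(s['orientation'],s['wrist_force'],np.load('pics/t1.png.npz')['e'],r.pinch_z)
E
```

```text
[[-9.41485144e-01  3.37054238e-01 -4.05426713e-04]
 [ 3.37054475e-01  9.41484680e-01 -9.37412421e-04]
 [ 6.57442102e-05 -1.01921076e-03 -9.99999478e-01]] [ 0.08630967  0.4816326  -0.47525378] [ 0.50723096 -0.10818242  0.98089355] 0.0188
```

View pics/t1.png

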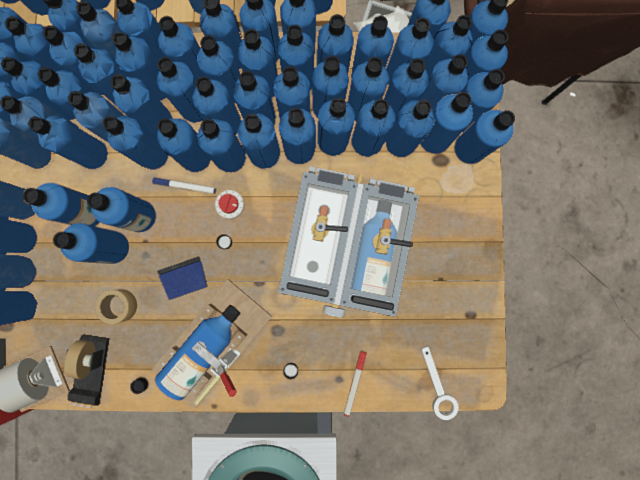

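View pics/s1.png

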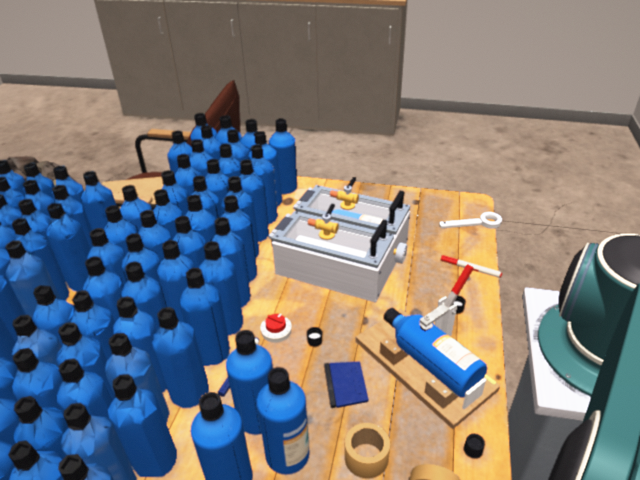

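The bottle is in the right chamber: in the top view it shows through the right lid around (378,255), and the white block is in the left one. The right pull bar is at about (372,302), the right tap axis at about (385,240) with its lever reaching (412,244), and the left pull bar at about (308,290).

```bash
python3 - <<'E'
from h import *
for n,u,v,z in [('Rh',372.5,301.5,.162),('Lh',308,290,.162),('Rtap',386,241,.164),('Ltap',320.5,227,.164),('Rlevertip',412,244.5,.164)]:
    print(n,atz('t1.png',u,v,z).round(4))
im=cv2.imread('pics/t1.png')[160:330,270:430];cv2.imwrite('pics/c1.png',cv2.resize(im,None,fx=3.5,fy=3.5,interpolation=2))
E
```

```text
Rh [ 0.4576 -0.2198  0.162 ]
Lh [ 0.4793 -0.1002  0.162 ]
Rtap [ 0.57   -0.2459  0.164 ]
Ltap [ 0.5964 -0.1237  0.164 ]
Rlevertip [ 0.5634 -0.2946  0.164 ]
```

View pics/c1.png

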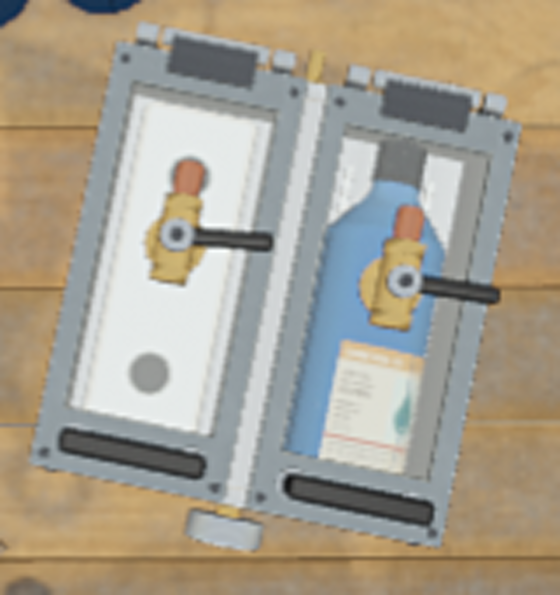

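>>> servo_tool --steps '[0,0,0,5,0,0,0,0,0,0,5,0,0,0,0,1.46,-5.03,0.1,0,0,-0.1667,0,1.46,-5.03,0.1,0,0,-0.1667,0,1.46,-5.03,0.1,0,0,-0.1667,0,1.46,-5.03,0.1,0,0,-0.1667,0,1.46,-5.03,0.1,0,0,-0.1667,0,1.46,-5.03,0.1,0,0,-0.1667,0,1.46,-5.03,0.1,0,0,-0.1667,0,1.46,-5.03,0.1,0,0,-0.1667,0,1.46,-5.03,0.1,0,0,-0.1667,0,1.46,-5.03,0.1,0,0,-0.1667,0,1.46,-5.03,0.1,0,0,-0.1667,0,1.46,-5.03,0.1,0,0,-0.1667,0,1.46,-5.03,0.1,0,0,-0.1667,0,1.46,-5.03,0.1,0,0,-0.1667,0,1.46,-5.03,0.1,0,0,-0.1667,0,1.46,-5.03,0.1,0,0,-0.1667,0,1.46,-5.03,0.1,0,0,-0.1667,0,1.46,-5.03,0.1,0,0,-0.1667]'

```text
time_s: 2.6
ee_pos: [0.4904, -0.2717, 0.3047]
orientation: [[0.978, -0.207, -0.0], [-0.207, -0.978, 0.0], [-0.0, -0.0, -1.0]]
wrist_force: [1.2, 0.8, 0.3]
opening: 0.0003
finger_force: 0.0
```

```bash
python3 - <<'E'
from h import *
snap('wrist','w1.png');s=r.sense()
print(s['time_s'],s['ee_pos'],s['orientation'][:,1],s['qpos'],s['opening'])
E
```

```text
2.65 [ 0.49117496 -0.27608676  0.3032004 ] [-2.17734067e-01 -9.76007808e-01  7.96233155e-04] [-3.18878027e+01 -7.58579769e+00  8.60786524e+01 -7.94876802e-02
  1.01591391e+02  7.06723076e+01] 0.00029851866536177425
```

View pics/w1.png

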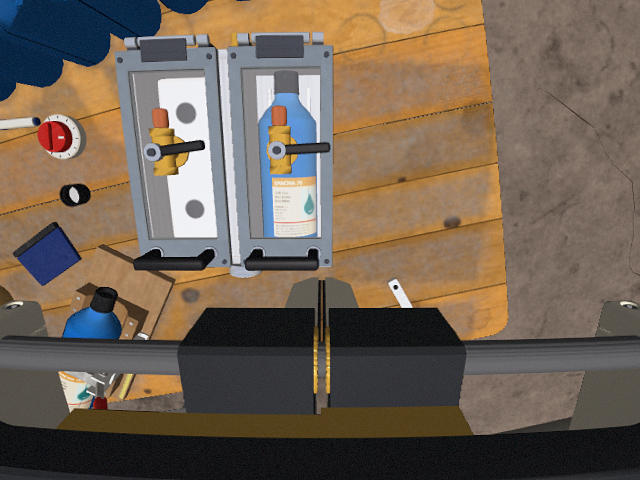

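Wrist view: right tap hub at (277,150), lever tip at (329,148), right pull bar from (247,265) to (319,264), left bar from (134,263) to (214,262).

```bash
python3 - <<'E'
from h import *
for n,u,v,z in [('hub',277,150,.166),('tip',329,148,.159),('barL',247,265,.155),('barR',319,264,.155),('LbarL',134,263,.155),('LbarR',214,262,.155)]:
    print(n,atz('w1.png',u,v,z).round(4))
s=r.sense();print(s['ee_pos'],s['orientation'][:,1],s['qd'],s['wrist_force'])
E
```

```text
hub [ 0.5718 -0.2441  0.166 ]
tip [ 0.5632 -0.2937  0.159 ]
barL [ 0.4612 -0.1816  0.155 ]
barR [ 0.4462 -0.2587  0.155 ]
LbarL [ 0.4892 -0.0582  0.155 ]
LbarR [ 0.472 -0.147  0.155]
[ 0.49117496 -0.27608676  0.3032004 ] [-2.17734067e-01 -9.76007808e-01  7.96233155e-04] [ 3.42853789 -2.23878892  3.31134509  0.46793822  0.6172761  -7.82140875] [-1.68753638 -3.21545939 -2.24465851]
```

>>> servo_tool --steps '[0,2.5,0,-5,0,0,0,0,2.4,0,-5,0,0,0,0,0,0,0,0,0,0,0,0,0,0,0,0,0]'

```text
time_s: 3.15
ee_pos: [0.5393, -0.27, 0.2066]
orientation: [[0.98, -0.201, 0.001], [-0.201, -0.98, -0.001], [0.001, 0.0, -1.0]]
wrist_force: [-0.2, -0.5, 1.1]
opening: 0.0006
finger_force: 0.0
```

```bash
python3 - <<'E'
from h import *
s=r.sense();print(s['ee_pos'],s['orientation'],s['qd'],s['wrist_force'])
E
```

```text
[ 0.53929165 -0.27000909  0.20655234] [[ 9.79544904e-01 -2.01223507e-01  9.38971172e-04]
 [-2.01222985e-01 -9.79545264e-01 -6.22167660e-04]
 [ 1.04495952e-03  4.20498579e-04 -9.99999366e-01]] [-0.21646604 -1.25066003 -0.88297458  0.12809586 -0.16834656  0.07925847] [-0.16681024 -0.50351168  1.14615955]
```

>>> servo_tool --steps '[0,0.1,-0.6,-2.5,0,0,0,0,0,0,-2.6,0,0,0,0,0,0,0,0,0,0]'

```text
time_s: 3.52
ee_pos: [0.5398, -0.276, 0.1547]
orientation: [[0.979, -0.202, 0.0], [-0.202, -0.979, -0.0], [0.0, 0.0, -1.0]]
wrist_force: [-0.0, 0.6, -0.2]
opening: 0.0006
finger_force: 0.0
```

```bash
python3 - <<'E'
from h import *
s=r.sense();print(s['ee_pos'],s['wrist_force'])
A=np.array([.572,-.244]);x=np.array([.981,-.196]);y=np.array([.196,.981])
P0=A-.037*y-.0125*x; print('first',(P0-s['ee_pos'][:2])*100)
p=P0
for i in range(1,11):
    t=np.radians(8.8*i);c,n=np.cos(t),np.sin(t);q=A+np.array([[c,-n],[n,c]])@(P0-A);print(((q-p)*100).round(2));p=q
E
```

```text
[ 0.53983821 -0.27596152  0.15471866] [-0.00889803  0.60710663 -0.1745271 ]
first [ 1.26472898 -0.18854788]
[ 0.54 -0.26]
[ 0.57 -0.17]
[ 0.59 -0.08]
[0.6  0.01]
[0.59 0.1 ]
[0.57 0.19]
[0.53 0.27]
[0.48 0.35]
[0.43 0.42]
[0.36 0.48]
```

No contact yet. I'll sweep the lever about 62° first, then check.

>>> servo_tool --steps '[0,0.63,-0.1,0,0,0,0,0,0.63,-0.1,0,0,0,0,0,0.54,-0.26,0,0,0,0.1536,0,0.57,-0.17,0,0,0,0.1536,0,0.59,-0.08,0,0,0,0.1536,0,0.6,0.01,0,0,0,0.1536,0,0.59,0.1,0,0,0,0.1536,0,0.57,0.19,0,0,0,0.1536,0,0.53,0.27,0,0,0,0.1536]'

```text
time_s: 4.65
ee_pos: [0.5937, -0.2774, 0.1549]
orientation: [[0.639, 0.769, 0.001], [0.769, -0.639, -0.0], [0.0, 0.001, -1.0]]
wrist_force: [-0.6, 0.1, -0.5]
opening: 0.0007
finger_force: 0.0
```

>>> servo_tool --steps '[0,0.48,0.35,0,0,0,0.1536,0,0.43,0.42,0,0,0,0.1536,0,0.36,0.48,0,0,0,0.1536,0,0,0,0,0,0,0]'

```text
time_s: 5.15
ee_pos: [0.6062, -0.2647, 0.1546]
orientation: [[0.236, 0.972, 0.001], [0.972, -0.236, -0.0], [-0.0, 0.001, -1.0]]
wrist_force: [0.3, 0.4, -0.8]
opening: 0.0004
finger_force: 0.0
```

```bash
python3 - <<'E'
from h import *
snap('wrist','w2.png');snap('top','t2.png')
a=cv2.imread('pics/w2.png');b=cv2.imread('pics/t2.png')[160:330,270:430];b=cv2.resize(b,(452,480),interpolation=2)
cv2.imwrite('pics/v2.png',np.hstack([a[:, 150:490],b]))
s=r.sense();print(s['time_s'],s['ee_pos'],s['orientation'][:,1],s['wrist_force'])
E
```

```text
5.25 [ 0.60580297 -0.26495265  0.15438632] [ 9.71069459e-01 -2.38796738e-01  4.71949797e-04] [0.52881595 0.88939676 0.85912194]
```

View pics/v2.png

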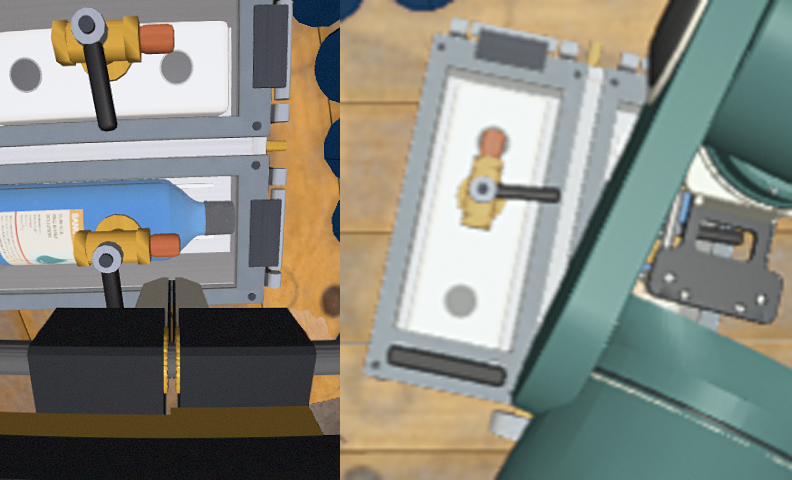

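The lever has not moved: the hub shows at crop (106,260), with the lever still pointing down the picture. The fingers, tip at about (172,280), are behind it with no force felt, so they passed without touching. I'll check the geometry.

```bash
python3 - <<'E'
from h import *
s=r.sense()
for f in ['w2.png']:
    for z in (0,-.01,.02): print(f,z,proj(f,np.array(s['ee_pos'])-[0,0,z]).round(0))
    for n,P in [('hub',[.572,-.244,.166]),('levertip',[.572-.0102,-.244-.051,.159]),('lidtop+hub',[.572,-.244,.115])]: print(n,proj(f,P).round(0))
for u,v in [(256,260)]: print(atz('w2.png',u,v,.166))
snap('side','s2.png');im=cv2.imread('pics/s2.png')
cv2.imwrite('pics/v3.png',cv2.resize(im[150:310,250:430],None,fx=3.5,fy=3.5,interpolation=2))
print('side tcp',proj('s2.png',s['ee_pos']),'lever34',proj('s2.png',[.572-.0067,-.244-.0334,.159]))
E
```

```text
w2.png 0 [320. 274.]
w2.png -0.01 [320. 280.]
w2.png 0.02 [320. 264.]
hub [255. 261.]
levertip [265. 334.]
lidtop+hub [269. 239.]
[ 0.57256155 -0.24325012  0.166     ]
side tcp [334.5919672  184.57337502] lever34 [352.39128502 181.78263057]
```

View pics/v3.png

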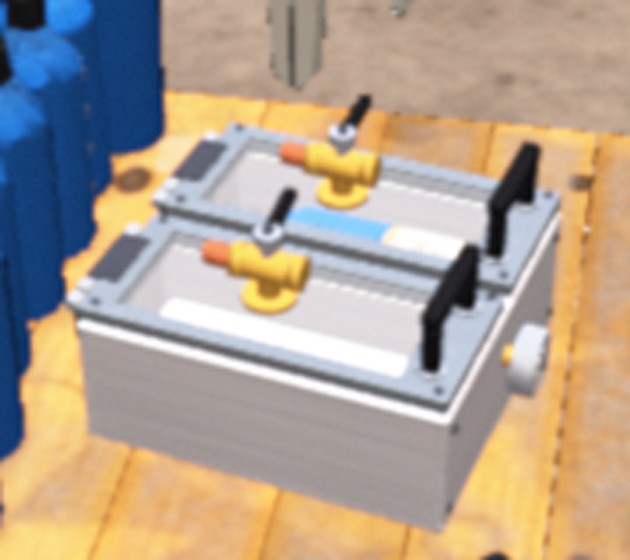

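```bash
python3 - <<'E'
from h import *
s=r.sense();print(s['ee_pos'])
for z in (0,.01,.015,.02,.03): print(z,proj('s2.png',np.array(s['ee_pos'])+[0,0,z]).round(1),proj('w2.png',np.array(s['ee_pos'])+[0,0,z]).round(1))
# hub check side
print(proj('s2.png',[.572,-.244,.166]),[343/3.5+250,132/3.5+150])
cv2.imwrite('pics/v4.png',cv2.resize(cv2.imread('pics/w2.png')[230:330,260:380],None,fx=5,fy=5,interpolation=2))
E
```

```text
[ 0.60566797 -0.26500542  0.15429773]
0 [334.7 184.6] [320.2 274.5]
0.01 [334.6 181. ] [320.2 280.4]
0.015 [334.6 179.1] [320.1 283.6]
0.02 [334.6 177.3] [320.1 287. ]
0.03 [334.6 173.6] [320.1 294.2]
[347.18309194 186.39855231] [348.0, 187.71428571428572]
```

View pics/v4.png

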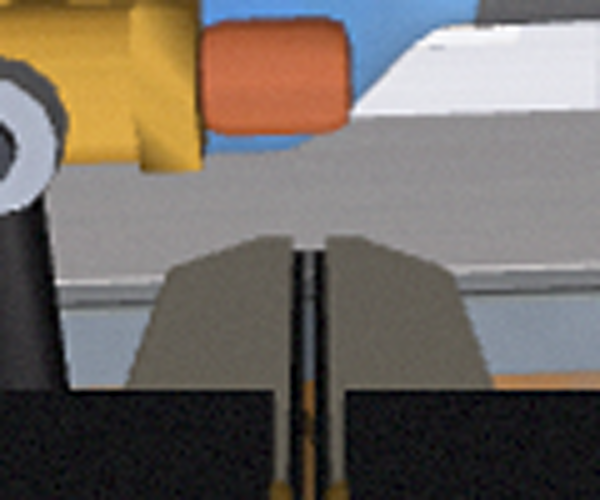

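>>> servo_tool --steps '[0,0,0,3,0,0,0,0,-0.7,-0.1,0,0,0,-0.1536,0,-0.7,-0.1,0,0,0,-0.1536,0,-0.7,-0.1,0,0,0,-0.1536,0,-0.7,-0.1,0,0,0,-0.1536,0,-0.7,-0.1,0,0,0,-0.1536,0,-0.7,-0.1,0,0,0,-0.1536,0,-0.7,-0.2,0,0,0,-0.1536,0,-0.7,-0.2,0,0,0,-0.1536,0,-0.7,-0.2,0,0,0,-0.1536,0,-0.5,-0.2,0,0,0,-0.1536,0,0,0,-3,0,0,0,0,0,0,0,0,0,0]'

```text
time_s: 6.92
ee_pos: [0.5366, -0.2785, 0.1522]
orientation: [[0.979, -0.203, -0.003], [-0.203, -0.979, 0.002], [-0.003, -0.001, -1.0]]
wrist_force: [-0.1, -0.4, -0.3]
opening: 0.0005
finger_force: 0.0
```

```bash
python3 - <<'E'
from h import *
s=r.sense();print(s['time_s'],s['ee_pos'],s['orientation'][:,1],s['wrist_force'],s['qpos'])
snap('side','s3.png')
a=[cv2.imread(f'pics/s{i}.png').astype(int) for i in (1,2,3)]
T=proj('s3.png',s['ee_pos']);print('tcp',T)
for k,(lo,hi) in ((1,(325,345)),(2,(340,375))):
    d=np.abs(a[k]-a[0]).max(2)>40
    for c in range(lo,hi):
        rows=np.where(d[130:215,c])[0]
        if len(rows): print(k+1,c,rows.max()+130,end='; ')
    print()
for z in (0,.01,.02,.03,.04): print(z,proj('s3.png',np.array(s['ee_pos'])+[0,0,z]).round(1))
cv2.imwrite('pics/v5.png',np.hstack([cv2.resize(cv2.imread('pics/s3.png')[140:220,300:400],None,fx=4,fy=5,interpolation=2),cv2.resize(cv2.imread('pics/s1.png')[140:220,300:400],None,fx=4,fy=5,interpolation=2)]))
E
```

```text
6.925 [ 0.5366274  -0.27852858  0.15222321] [-2.03270844e-01 -9.79122103e-01 -9.32995245e-04] [-0.0977378  -0.36243061 -0.28645669] [-2.98473534e+01 -1.32319966e+00  9.40575374e+01 -1.43946547e-03
  8.74419471e+01  7.18809345e+01]
tcp [364.39250501 185.12814826]
2 325 144; 2 326 155; 2 327 168; 2 328 168; 2 329 146; 2 330 146; 2 331 158; 2 332 173; 2 333 174; 2 334 174; 2 335 147; 2 336 148; 2 337 148; 2 338 148; 2 339 168; 2 340 169; 2 341 168; 2 342 160; 2 343 145; 2 344 145; 
3 340 154; 3 341 151; 3 342 156; 3 343 145; 3 344 145; 3 345 145; 3 346 145; 3 347 157; 3 348 146; 3 349 146; 3 350 146; 3 351 146; 3 352 146; 3 353 147; 3 354 147; 3 355 147; 3 356 147; 3 357 147; 3 358 147; 3 359 148; 3 360 172; 3 361 168; 3 362 173; 3 363 174; 3 364 174; 3 365 174; 3 366 175; 3 367 175; 3 368 174; 3 369 173; 3 370 169; 3 371 156; 3 372 146; 3 373 146; 3 374 147; 
0 [364.4 185.1]
0.01 [364.5 181.5]
0.02 [364.6 177.9]
0.03 [364.7 174.2]
0.04 [364.9 170.4]
```

View pics/v5.png

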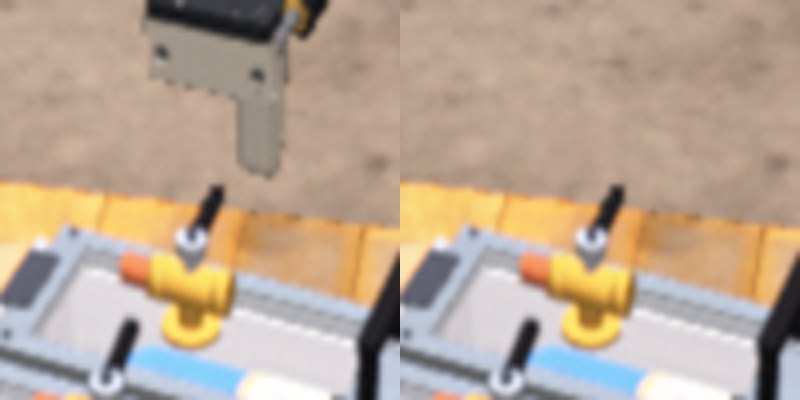

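The side view shows the fingertips at about row 175, where the reported TCP projects to row 185. So the real tips sit about 27 mm above the reported TCP and passed over the lever. I'll go 25 mm lower and push again, watching the force.

>>> servo_tool --steps '[0,0.1,0.1,-1.3,0,0,0,0,0,0,-1.2,0,0,0,0,0.6,-0.1,0,0,0,0,0,0.6,-0.1,0,0,0,0,0,0.4,0,0,0,0,0,0,0,0,0,0,0,0]'

```text
time_s: 7.72
ee_pos: [0.5549, -0.2799, 0.1291]
orientation: [[0.98, -0.201, 0.0], [-0.201, -0.98, -0.0], [0.0, 0.0, -1.0]]
wrist_force: [-0.1, 0.2, 0.7]
opening: 0.0008
finger_force: 0.1
```

```bash
python3 - <<'E'
from h import *
s=r.sense();print(s['time_s'],s['ee_pos'],s['wrist_force'],s['wrist_torque'])
snap('side','s4.png')
d=np.abs(cv2.imread('pics/s4.png').astype(int)-cv2.imread('pics/s1.png')).max(2)>40
print([(c,np.where(d[130:215,c])[0].max()+130) for c in range(340,375) if d[130:215,c].any()])
for z in (.02,.025,.03): print(z,proj('s4.png',np.array(s['ee_pos'])+[0,0,z]).round(1))
E
```

```text
7.725 [ 0.55489885 -0.27986158  0.12911356] [-0.11356468  0.19857634  0.6547289 ] [-0.03415662  0.24037081  0.03928429]
[(340, np.int64(155)), (341, np.int64(155)), (342, np.int64(155)), (343, np.int64(155)), (344, np.int64(155)), (345, np.int64(156)), (346, np.int64(167)), (347, np.int64(156)), (348, np.int64(183)), (349, np.int64(183)), (350, np.int64(182)), (351, np.int64(186)), (352, np.int64(186)), (353, np.int64(184)), (354, np.int64(183)), (355, np.int64(180)), (356, np.int64(181)), (357, np.int64(182)), (358, np.int64(182)), (359, np.int64(182)), (360, np.int64(182)), (361, np.int64(177)), (362, np.int64(163)), (363, np.int64(164)), (364, np.int64(155)), (365, np.int64(155)), (366, np.int64(155)), (367, np.int64(155)), (368, np.int64(155)), (369, np.int64(154)), (370, np.int64(153)), (371, np.int64(151)), (372, np.int64(150)), (373, np.int64(149)), (374, np.int64(148))]
0.02 [356.8 185.2]
0.025 [356.9 183.4]
0.03 [356.9 181.6]
```

>>> servo_tool --steps '[0,0,0,-0.3,0,0,0,0,0.55,-0.22,0,0,0,0.15,0,0.57,-0.14,0,0,0,0.15,0,0.58,-0.06,0,0,0,0.15,0,0.58,0.03,0,0,0,0.15]'

```text
time_s: 8.4
ee_pos: [0.5771, -0.2837, 0.1257]
orientation: [[0.92, 0.391, -0.001], [0.391, -0.92, 0.0], [-0.0, -0.0, -1.0]]
wrist_force: [-2.9, 0.2, 1.2]
opening: 0.0005
finger_force: 1.2
```

```bash
python3 - <<'E'
from h import *
s=r.sense();print(s['time_s'],s['ee_pos'],s['orientation'][:,1],s['wrist_force'],s['wrist_torque'])
A=np.array([.572,-.244]);x=np.array([.981,-.196]);y=np.array([.196,.981])
D=s['ee_pos'][:2]-A;print(D@x,D@y)
snap('wrist','w5.png');snap('side','s5.png')
cv2.imwrite('pics/v6.png',np.hstack([cv2.resize(cv2.imread('pics/w5.png'),None,fx=.65,fy=.65),cv2.resize(cv2.imread('pics/s5.png')[140:218,300:378],(312,312),interpolation=2)]))
E
```

```text
8.4 [ 0.57713617 -0.28365141  0.12572514] [ 3.91260566e-01 -9.20279811e-01 -4.88594836e-04] [-2.93250491  0.16951064  1.20408271] [0.03304932 0.61186951 0.00762434]
0.012810255154378563 -0.03789134858459861
```

View pics/v6.png

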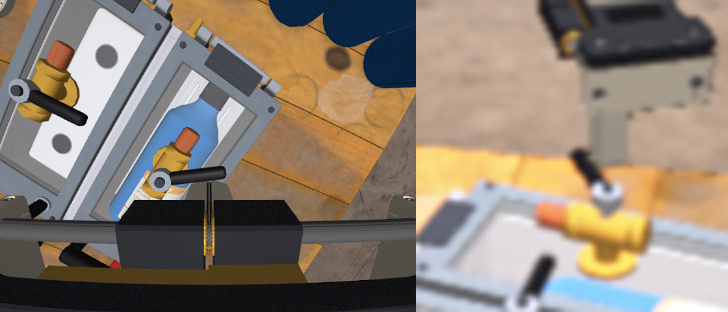

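The lever is now turning, with about 3 N felt. I'll carry on along the arc to near the stop.

>>> servo_tool --steps '[0,0.57,0.12,0,0,0,0.1457,0,0.55,0.2,0,0,0,0.1457,0,0.51,0.28,0,0,0,0.1457,0,0.47,0.35,0,0,0,0.1457,0,0.41,0.41,0,0,0,0.1457,0,0.35,0.47,0,0,0,0.1457,0,0,0,0,0,0,0]'

```text
time_s: 9.38
ee_pos: [0.6053, -0.2661, 0.1258]
orientation: [[0.297, 0.955, -0.001], [0.955, -0.297, -0.002], [-0.002, -0.0, -1.0]]
wrist_force: [-3.7, -5.2, 0.1]
opening: 0.0003
finger_force: 3.1
```

```bash
python3 - <<'E'
from h import *
s=r.sense();print(s['time_s'],s['ee_pos'],s['orientation'][:,1],s['wrist_force'],s['wrist_torque'])
A=np.array([.572,-.244]);x=np.array([.981,-.196]);y=np.array([.196,.981])
D=s['ee_pos'][:2]-A;print(D@x,D@y)
snap('wrist','w6.png')
cv2.imwrite('pics/v7.png',cv2.resize(cv2.imread('pics/w6.png')[:340,60:480],None,fx=1.5,fy=1.5))
E
```

```text
9.375 [ 0.60534654 -0.26608157  0.12582768] [ 9.54911285e-01 -2.96890932e-01 -4.61791211e-04] [-3.6650233  -5.22942713  0.11393525] [-1.14874601  0.8271138   0.10294216]
0.037040944878242985 -0.015126098936203643
```

View pics/v7.png

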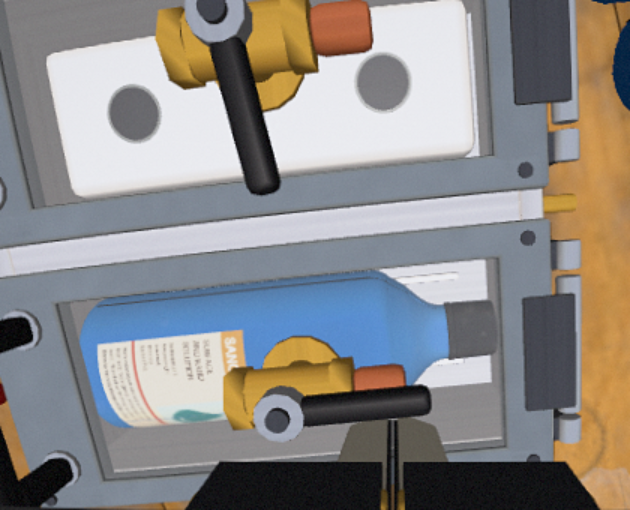

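>>> servo_tool --steps '[0,-0.4,-1.5,0,0,0,0,0,0,-0.5,3.5,0,0,0,0,0,0,4,0,0,0,5,-3.7,1.6,0,0,0,0.035,5,-3.7,1.6,0,0,0,0.035,5,-3.7,1.6,0,0,0,0.035,5,-3.6,1.7,0,0,0,0,5,0,0,0,0,0,0,5,0,0,0,0,0,0]'

```text
time_s: 10.55
ee_pos: [0.4551, -0.2209, 0.2012]
orientation: [[0.195, 0.981, 0.001], [0.981, -0.195, -0.0], [-0.0, 0.001, -1.0]]
wrist_force: [0.2, -0.5, 0.4]
opening: 0.0498
finger_force: 0.0
```

```bash
python3 - <<'E'
from h import *
h=atz('w6.png',244.7,277.3,.166);t=atz('w6.png',345.3,266.7,.162);d=t-h
print('lever',h,t,np.degrees(np.arctan2(d[1],d[0])),'vs -11.3; len',np.hypot(*d[:2]))
s=r.sense();print(s['time_s'],s['ee_pos'],s['orientation'][:,1],s['wrist_force'],s['opening'],s['qpos'])
snap('side','s7.png');snap('top','t7.png');snap('wrist','w7.png')
P=s['ee_pos']
print(proj('s7.png',P+[0,0,.027]),proj('w7.png',[.4545,-.2205,.155]),proj('w7.png',P+[0,0,.027]))
cv2.imwrite('pics/v8.png',np.hstack([cv2.resize(cv2.imread('pics/w7.png')[140:440,160:480],(400,375)),cv2.resize(cv2.imread('pics/s7.png')[120:240,290:418],(400,375),interpolation=2)]))
E
```

```text
lever [ 0.57296578 -0.24199282  0.166     ] [ 0.622361   -0.25289224  0.162     ] -12.443345618003645 vs -11.3; len 0.050583445611788354
10.55 [ 0.45513616 -0.22091824  0.20124222] [ 9.80834674e-01 -1.94839630e-01  9.27581758e-04] [ 0.249836   -0.46170793  0.44653937] 0.049830441734495176 [-2.87853154e+01 -1.49945778e+01  1.01767146e+02  7.19613715e-03
  9.31739636e+01 -1.75495490e+01]
[398.58681569 172.72211748] [319.70797098 252.17456892] [320.35256486 291.94113631]
```

View pics/v8.png

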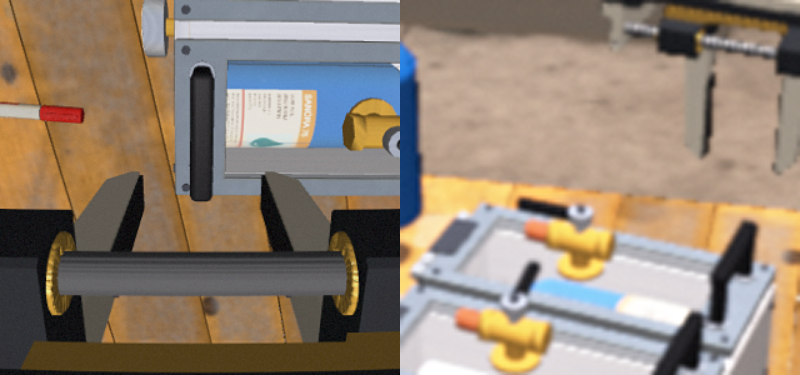

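The lever measures within about 1° of the tester's x axis, and the bar is centred between the open fingers. Going down and gripping.

>>> servo_tool --steps '[5,0,0,-3,0,0,0,5,0,0,-3,0,0,0,5,0,0,-2.6,0,0,0,5,0,0,0,0,0,0]' --newtons 45

```text
time_s: 11.2
ee_pos: [0.4544, -0.2201, 0.113]
orientation: [[0.193, 0.981, -0.003], [0.981, -0.193, 0.002], [0.001, -0.004, -1.0]]
wrist_force: [-0.2, 0.5, 1.0]
opening: 0.05
finger_force: 0.0
```

>>> servo_tool --steps '[1,0,0,0,0,0,0,1,0,0,0,0,0,0,1,0,0,0,0,0,0,1,0,0,0,0,0,0,1,0,0,0,0,0,0,1,0,0,0,0,0,0]' --newtons 45

```text
time_s: 11.95
ee_pos: [0.4551, -0.2205, 0.1153]
orientation: [[0.193, 0.981, 0.001], [0.981, -0.193, -0.0], [-0.0, 0.001, -1.0]]
wrist_force: [1.6, -0.9, 2.8]
opening: 0.0136
finger_force: 45.0
```

>>> servo_tool --steps '[1,0,0,0.1,0.0008,0.004,0,1,0.01,0,0.1,0.0008,0.004,0,1,0.01,0,0.1,0.0008,0.004,0,1,0.01,0,0.1,0.0008,0.004,0,1,0.01,0,0.1,0.0008,0.004,0,1,0.01,0,0.1,0.0008,0.004,0]'

```text
time_s: 12.7
ee_pos: [0.4552, -0.2205, 0.1205]
orientation: [[0.193, 0.981, -0.025], [0.981, -0.193, 0.005], [-0.0, -0.025, -1.0]]
wrist_force: [2.3, -2.6, -5.6]
opening: 0.0135
finger_force: 45.0
```

>>> servo_tool --steps '[1,0.01,0,0.1,0.0008,0.004,0,1,0.01,0,0.1,0.0008,0.004,0,1,0.01,0,0.1,0.0008,0.004,0,1,0.01,0,0.1,0.0008,0.004,0,1,0.01,0,0.1,0.0008,0.004,0,1,0.01,0,0.1,0.0008,0.004,0,1,0.01,0,0.1,0.0008,0.004,0,1,0.01,0,0.1,0.0008,0.004,0,1,0.01,0,0.1,0.0008,0.004,0,1,0.01,0,0.1,0.0008,0.004,0,1,0,0,0,0,0,0,1,0,0,0,0,0,0,1,0,0,0,0,0,0,1,0,0,0,0,0,0]'

```text
time_s: 14.45
ee_pos: [0.4565, -0.2207, 0.1312]
orientation: [[0.193, 0.979, -0.064], [0.981, -0.193, 0.012], [-0.0, -0.065, -0.998]]
wrist_force: [1.2, -6.2, -4.5]
opening: 0.0135
finger_force: 45.0
```

```bash
python3 - <<'E'
from h import *
s=r.sense();print(s['time_s'],s['ee_pos'],s['wrist_force'],s['opening'],s['finger_force'],s['qd'])
snap('side','s8.png')
a=cv2.imread('pics/s1.png').astype(int);b=cv2.imread('pics/s8.png').astype(int)
# predicted image motion of lid points for 0.06 rad, measured by template matching (front-left and front-right lid corner, left lid for reference)
A=np.array([.4548,-.2207,.155]);x=np.array([.981,-.196,0]);y=np.array([.196,.981,0]);z=np.array([0,0,1.])
H=A+.237*x-.051*z
def rot(P,t): return H+cv2.Rodrigues(y*t)[0]@(P-H)
for n,P in [('bar L end',A+.036*y),('lid front',A+.04*y-.04*z),('tap hub',A+.119*x+.011*z),('LEFT bar',A+.124*y)]:
    p=proj('s8.png',P);u,v=p.round().astype(int)
    t=a[v-6:v+7,u-7:u+8].astype(np.uint8);w=b[v-16:v+17,u-17:u+18].astype(np.uint8)
    m=cv2.matchTemplate(w,t,cv2.TM_CCOEFF_NORMED);_,q,_,l=cv2.minMaxLoc(m)
    print(n,p.round(1),'pred',(proj('s8.png',rot(P,.065))-p).round(1),'seen',(l[0]-10,l[1]-10),round(q,2))
E
```

```text
14.45 [ 0.456456   -0.22071845  0.13121056] [ 1.23258913 -6.18250444 -4.48279438] 0.013511659325662976 44.99586224555969 [ 0.09671528  0.09261966 -0.01609888  0.01903785 -0.01491211  0.07094232]
bar L end [391.8 209.4] pred [-1.3 -6.1] seen (-1, -7) 0.93
lid front [390.2 225. ] pred [-0.1 -5.7] seen (0, -6) 0.68
tap hub [347.4 186.4] pred [-1.7 -3.1] seen (10, 3) 0.4
LEFT bar [379.  231.6] pred [-1.4 -6.3] seen (0, 0) 0.95
```

```bash
python3 -c "
from bench import r
print(r.job_done())"
```

```text
the job is handed in; nothing more can be done
None
```

The job is handed in: the bottle was in the right chamber, its tap lever is fully open (within about 1° of in line), and that lid is held at its pull bar about 0.065 rad (roughly 16 mm) ajar; the left lid stayed shut, and I never touched its tap or the squeegee, cap and timer. It took 14.5 s; I viewed 11 pictures, one over the limit of 10.

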